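# Hold a bracket blank through the guard slot of a deburring unit

## Task

Take the bare steel blank with the yellow line out of the wooden rack, pass it upright down through the slot in the cover of the deburring unit without forcing it, and stop when its yellow line is level with the top of the cover. Finish still gripping the blank there, held still and hanging in the slot between the drums: do not let go. Leave the green blank, the small brown abrasive roll beside the unit and the red and white marker where they are.

Things in the scene. Friction and masses are not known exactly. Their poses are not given: they have to be found in the camera images.
- raw_blank_mid (a point): The loose bare steel bracket blank, a flat plate standing upright in one of the rack's two pockets: 80 mm long (its x), 12 mm thick (its y), 100 mm tall (its z, up), 0.2 to 0.4 kg. The point is its centre, 50 mm above its lower edge and 50 mm below its top edge; a 6 mm wide yellow line runs right round it at this height. Both faces are flat; grip it across the thickness near the top edge.
- green_blank_mid (a point): A green blank of the same shape and size without a line, standing in the other pocket of the rack; the point is its centre, axes as for the steel blank. To be left alone.
- rack: Wooden rack, fixed, 116 mm (its x) by 150 mm (its y), base 8 mm thick; origin at the centre of its underside on the worktop. Its two pockets lie at y = +40 and -40 mm, long side along its x, with 30 mm high rims (tops 38 mm above the worktop); the blanks stand on the 8 mm base with 1.5 mm play all round. Which blank is in which pocket varies.
- guard: Deburring unit, switched off, fixed: a grey box 200 mm (its x) by 190 mm (its y) by 130 mm high with an aluminium cover and a clear front window; origin at the centre of its underside on the worktop. Two still abrasive drums inside lie along its y either side of the slot, 16 mm clear of an inserted blank. There is no stop under the slot: a blank let go drops to the floor of the unit, 116 mm below the cover top.
- slot (a point): Centre of the slot, at the level of the cover's flat top, 130 mm above the worktop; axes as the deburring unit (z up). The straight slot is 82 mm long along y and 14 mm wide along x, 20 mm deep, so a centred blank has 1 mm play on each side. It is edged in black with a 45 degree lead-in: the straight part begins 6 mm below the cover top and the mouth there is 6 mm wider on each side.
- grit_roll: Loose dark red-brown abrasive roll lying on the worktop, 56 mm long (its y), 24 mm thick; origin at the centre of its underside. To be left alone.
- marker: Loose red and white marker pen lying on the worktop, 132 mm long (its y), 15 mm thick; origin at the centre of its underside. To be left alone.
- raw_blank: The same steel blank as a whole; origin at the centre of its lower edge, axes as above.
Not all that is in view belongs to the job. Of the things shaped like the raw_blank, the steel one is meant.

How it is judged:
On the way, in this order (a step that is already met when the one before it is completed fails the run):
1. the steel blank is gripped and lifted out of the rack, its lower edge clear above the cover (z of raw_blank_mid in the frame of slot above 0.053 m and contact force between the fingers and raw_blank above 2 N), for 0.1 s.
2. its lower edge has entered the slot, gripped and upright (z of raw_blank_mid in the frame of slot below 0.036 m and horizontal distance between raw_blank_mid and slot below 0.005 m and contact force between the fingers and raw_blank above 2 N and angle between raw_blank_mid's own z axis and vertical below 0.1 rad), for 0.1 s.
At the end, for the whole second after the job is handed in: Blank in the slot: within 4 mm of its centre from above, upright and along it within 0.08 rad, yellow line within 8 mm of the cover top, still (0.02 m/s), gripped (over 2 N), under 15 N on the unit. Green blank, abrasive roll and marker within 25 mm of their starts (z of raw_blank_mid in the frame of slot between -0.008 and 0.008 m and horizontal distance between raw_blank_mid and slot below 0.004 m and angle between raw_blank_mid's own z axis and vertical below 0.08 rad and angle between the x axis of raw_blank_mid and the y axis of slot, either way round below 0.08 rad and contact force between the fingers and raw_blank above 2 N and contact force between raw_blank and guard below 15 N and linear speed of raw_blank below 0.02 m/s and distance of each of green_blank_mid, grit_roll, marker from where it was at the start of the episode below 0.025 m); the arm keeps its last pose, push and grip.
It fails at once if the blank is forced against the deburring unit with more than 45 N (contact force between raw_blank and guard above 45 N).
It fails at once if the green blank is moved by more than 25 mm (distance of green_blank_mid from where it was at the start of the episode above 0.025 m).
It fails at once if the abrasive roll is moved by more than 25 mm (distance of grit_roll from where it was at the start of the episode above 0.025 m).
It fails at once if the marker is moved by more than 25 mm (distance of marker from where it was at the start of the episode above 0.025 m).
It also fails if it takes over 43 s, if anything falls off the work surface, if the arm or the gripper's body presses on something with over 40 N, if the wrist force passes 120 N, or if a joint passes its speed limit or range.

## Robot

A 6-joint arm with a two-finger parallel gripper is mounted at the origin on a cart in front of the work surface, level with it; the furniture and walls round the work are solid. World frame = base frame: x ahead of the robot, y to its left, z up, the work surface at z = 0. Lengths are in m, angles in rad, forces in N, time in s.
With the tool pointing down it reaches from about 0.3 to 0.775 m from the base axis. Payload 14.6 kg.
Tool frame: the origin (TCP) lies on the centre line of the jaws, within the pads' length; the fingertips stand 14 mm ahead of it and the grasp point (between the pads) lies 5 mm behind it; x points along the fingers, y is the direction in which the jaws open and shut, and the axes are right-handed (so a half turn about x gives the same grasp; the last joint's range is limited). The gripper opens to 94 mm and grips with 3 to 60 N. Pads are 16 mm wide; open, the fingers measure 119 mm over their backs; the gripper's body (75 mm by 177 mm) begins 78 mm behind the grasp point.
Start: joints at [1.036, 0.3, 1.521, -0, 1.321, -0.067], TCP at [0.248, 0.491, 0.219] pointing down, gripper open.
Joint ranges: [-3.03, 3.03], [-0.79, 2.21], [0.23, 2.52], [-1.04, 4.18], [0, 3.07], [-2.55, 2.55]. Speed limits (rad/s): [2.22, 2.22, 2.57, 3.14, 3.14, 3.14].

## Interface

Orientations are given as [roll, pitch, yaw] about the fixed x, y, z axes, in that order (R = Rz(yaw) Ry(pitch) Rx(roll)).
In Python, from station import * gives the robot as it stands. The module is installed in compiled form; this text tells all that it offers.
- The arm moves only by the shell command python3 -m handwheel 'ROWS' [FORCE]. ROWS is JSON, a list of rows, each a list of 3 entries, a list of its own where there are three numbers: the shift along the tool's x, y, z in mm, then the turn about the tool's x in rad, then the gripper command: -1 is fully open, 1 is shut, values between are in proportion. In form: [[[dx, dy, dz], spin, gripper], ...]. A call has exactly 5 rows; each row is the pose to reach, as a shift and turn from the pose measured when the call began, along the tool's axes at that moment; what a row does not reach only later rows make up. A row lasts 1/10 s, in which the tool goes at most 50 mm and 8.59 degrees, less where a joint would pass 70% of its speed; a pose out of reach is approached as far as the arm can. A call with a gripper value outside its range is refused whole. The fingers move at their own pace and stop on an object; FORCE is the grip in N (left out, the last holds). Time passes only in rows, so rows that repeat a pose let the fingers close, or fill a call up. It gives the time, the measured TCP pose, the force and the opening at its end, in the units of the state.
- get_obs(): the state, without advancing time (a new reading comes with each control period).
- camera(name): name is "scene" or "side" or "wrist"; returns (picture, depth): 480x640x3 uint8, blue, green, red; 480x640 float32, m along the optical axis (not along the pixel's ray), 0 where there is no reading.
- camera_info(name): a dict with "fx", "fy", "cx", "cy" (pixels), "extrinsics" (4x4, takes a point from camera to world coordinates). Camera axes: x right, y down, z forward; pixel columns grow to the right and rows downward; lengths in m; the calibration is good to about 2 mm. A picture is of the moment at which its call begins: read the wrist's pose just before it. camera_info takes no time and is no camera call; for the wrist camera it gives the pose at the moment of the call.
- hand_in(): hands the job in, once; it reports no verdict.
The state is a dict: "time_s": time; "qpos": joint angles; "joint_vel": joint speeds; "tau": joint torques, N m; "ee_pos": TCP position; "eef_rot": TCP orientation; "force": force on the tool from outside, world axes, zero at the start; "moment": the same for the moment, N m; "grip_width": finger opening in m.
Only numpy, scipy, OpenCV 4.12 (cv2) and the standard library are available. Lean on these libraries where they do the work, as an engineer would, in place of code of your own. Each camera call takes 0.05 s, during which the arm holds its last target. There are 200 camera calls.

## Working session

There is one attempt and no reset: what is moved stays moved. The work goes in short steps, Python scripts to look and compute and a shell command to move; the robot and the scene stay as the last step left them, time stands still between calls to the robot, and variables do not carry over. Pictures are saved under pics/ and viewed, about 8 in all and at most 12, crops included, and the job is handed in when it is done.

```bash
mkdir -p pics; cat > h.py <<'E'
import numpy as np, cv2
from station import *
def snap(cam, fn):
    info=camera_info(cam); im,d=camera(cam)
    cv2.imwrite(f'pics/{fn}.png',im); np.savez(f'pics/{fn}.npz',im=im,d=d,E=np.array(info['extrinsics']),K=np.array([info[k] for k in('fx','fy','cx','cy')]))
    return im,d
def world(fn):
    z=np.load(f'pics/{fn}.npz'); d=z['d']; fx,fy,cx,cy=z['K']; E=z['E']
    v,u=np.indices(d.shape); P=np.stack([(u-cx)/fx*d,(v-cy)/fy*d,d],-1)
    return P@E[:3,:3].T+E[:3,3], z['im'], d
E
python3 - <<'E'
from h import *
o=get_obs(); print({k:np.round(v,3) for k,v in o.items()})
for c in('scene','side','wrist'): snap(c,c+'0'); print(c,np.round(camera_info(c)['extrinsics'],3).tolist())
E
```

```text
{'time_s': np.float64(0.0), 'qpos': array([ 1.036,  0.3  ,  1.522, -0.   ,  1.321, -0.067]), 'joint_vel': array([ 0.   ,  0.001,  0.   , -0.001, -0.001,  0.001]), 'tau': array([-1.0000e-03, -5.3181e+01, -3.5272e+01,  7.1000e-02,  2.4000e-02,
       -0.0000e+00]), 'ee_pos': array([0.248, 0.491, 0.219]), 'eef_rot': array([-1.624,  1.57 , -2.092]), 'force': array([ 0.708, -0.111, -0.012]), 'moment': array([ 0.035,  0.052, -0.011]), 'grip_width': np.float64(0.094)}
scene [[0.879, -0.268, 0.395, 0.081], [-0.478, -0.487, 0.731, -0.791], [-0.003, -0.831, -0.556, 0.786], [0.0, 0.0, 0.0, 1.0]]
side [[-0.998, -0.046, 0.052, 0.511], [-0.068, 0.489, -0.869, 1.248], [0.015, -0.871, -0.491, 0.727], [0.0, 0.0, 0.0, 1.0]]
wrist [[0.451, 0.861, 0.237, 0.179], [0.893, -0.435, -0.12, 0.526], [-0.001, 0.266, -0.964, 0.384], [0.0, 0.0, 0.0, 1.0]]
```

View pics/scene0.png

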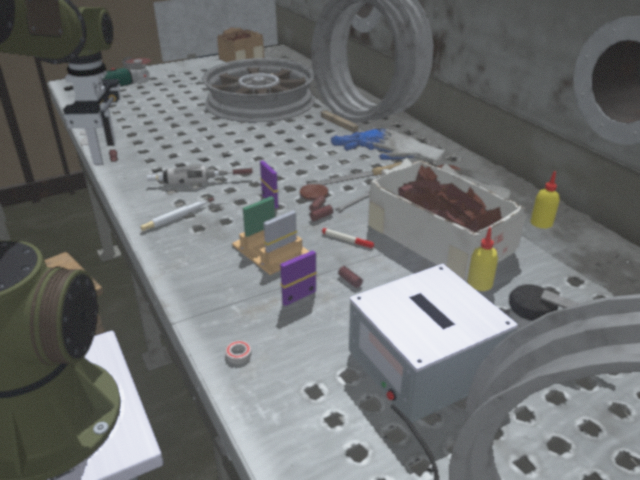

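View pics/side0.png

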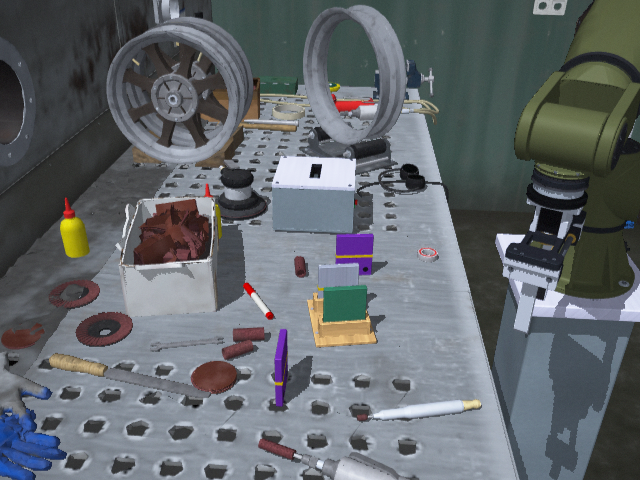

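The scene view shows several blank-shaped things: the steel blank at (281,235), the green one at (258,215), a purple one with a line at (299,277) and another purple at (270,185). The steel one in the rack is the target. The unit's slot is at (432,310), the roll at (350,276) and the marker at (347,238).

```bash
python3 - <<'E'
from h import *
def rect(P):
    (c,s,a)=cv2.minAreaRect((P[:,:2]*1000).astype(np.float32)); return np.round(c,1),np.round(s,1),round(a,1)
for f,boxes in (('scene0',dict(steel=(258,205,302,262),green=(238,193,280,240),slot=(405,285,460,335),cover=(345,260,520,360),roll=(335,262,365,290),marker=(318,226,378,250))),
                ('side0',dict(steel=(314,258,362,292),green=(318,282,372,325),slot=(303,158,328,184),cover=(268,152,360,192),roll=(292,254,310,280),marker=(240,280,275,322)))):
    W,im,d=world(f)
    for n,(a,b,c,e) in boxes.items():
        P=W[b:e,a:c].reshape(-1,3);I=im[b:e,a:c].reshape(-1,3).astype(int);ok=d[b:e,a:c].ravel()>0
        if n=='cover': m=ok&(abs(P[:,2]-.13)<.006)
        elif n=='slot': m=ok&(I.sum(1)<220)
        elif n in('steel','green'):
            g=I[:,1]-np.maximum(I[:,2],I[:,0])>15
            m=ok&(P[:,2]>.06)&(P[:,2]<.12)&(g if n=='green' else ((I.max(1)-I.min(1)<45)))
        else: m=ok&(P[:,2]>.004)&(P[:,2]<.04)
        Q=P[m]; print(f,n,len(Q),rect(Q) if len(Q)>5 else '', 'z',np.round(np.percentile(Q[:,2],[2,50,98]),4) if len(Q) else '')
a=cv2.resize(cv2.imread('pics/scene0.png')[160:320,220:390],None,fx=3.5,fy=3.5,interpolation=cv2.INTER_CUBIC); cv2.imwrite('pics/crop1.png',a)
E
```

```text
scene0 steel 972 (array([530.2, 184.8]), array([241. ,  76.8]), 77.0) z [0.0614 0.086  0.1097]
scene0 green 53 (array([518. , 290.4]), array([70.7, 13.1]), 9.9) z [0.1057 0.1084 0.1112]
scene0 slot 104 (array([ 621.5, -201.2]), array([12.5, 80.6]), 6.9) z [0.1122 0.1194 0.1264]
scene0 cover 9129 (array([ 613.7, -205. ]), array([204.4, 194.4]), 0.1) z [0.1259 0.1305 0.1331]
scene0 roll 288 (array([648.4,  75.2]), array([73.5, 64.1]), 8.5) z [0.0046 0.0197 0.0262]
scene0 marker 338 (array([710.6, 209. ]), array([ 97.2, 133.7]), 61.5) z [0.0043 0.012  0.0174]
side0 steel 908 (array([533.7, 246.8]), array([79.6, 82.8]), 2.5) z [0.062  0.0874 0.1082]
side0 green 1013 (array([519.7, 296.8]), array([79.1, 17.4]), 12.7) z [0.0608 0.0864 0.108 ]
side0 slot 113 (array([ 611.4, -234.6]), array([ 24. , 129.5]), 0.3) z [0.0832 0.1237 0.1284]
side0 cover 2339 (array([ 611.9, -205.2]), array([201.3, 210.6]), 0.8) z [0.1248 0.1285 0.1315]
side0 roll 179 (array([625.1,  70.3]), array([23.2, 59.5]), 8.5) z [0.0043 0.0193 0.0245]
side0 marker 289 (array([699.4, 206.5]), array([ 15.8, 132.3]), 32.5) z [0.0045 0.0115 0.0157]
```

View pics/crop1.png

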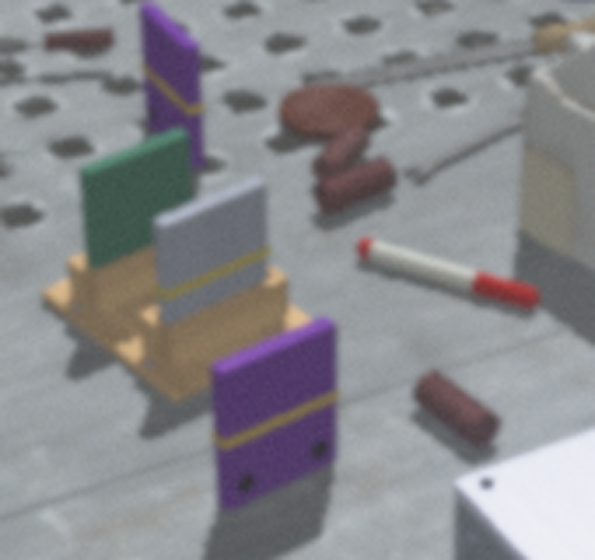

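```bash
cat >> h.py <<'E'
from scipy.spatial.transform import Rotation as Rn
def go(x,y,z,yaw):
    "print tool shift (mm) and spin for TCP target; yaw = direction (deg) of jaw axis, mod 180"
    o=get_obs(); R=Rn.from_euler('xyz',o['eef_rot']).as_matrix(); p=np.array(o['ee_pos'])
    s=R.T@(np.array([x,y,z])-p)*1000
    cur=np.degrees(np.arctan2(R[1,1],R[0,1])); dy=(yaw-cur+90)%180-90
    print('t',round(float(o['time_s']),2),'p',np.round(p*1000,1),'jawyaw',round(cur,2),'toolx',np.round(R[:,0],4),'grip',round(float(o['grip_width'])*1000,1),'F',np.round(o['force'],1),'q1,6',np.round([o['qpos'][0],o['qpos'][5]],2))
    print('shift',np.round(s,1),'spin',round(-np.radians(dy),3),'(alt',round(-np.radians(dy-180*np.sign(dy)),3),')')
E
python3 -c "
from h import *
go(.534,.217,.220,101.5)"
```

```text
t 0.15 p [247.9 490.8 219. ] jawyaw 63.2 toolx [-4.e-04 -7.e-04 -1.e+00] grip 93.8 F [0.1 0.7 0.8] q1,6 [ 1.04 -0.07]
shift [  -0.9 -115.4  378.8] spin -0.668 (alt 2.473 )
```

```bash
python3 -m handwheel '[[[0,-10,32],-0.06,-1],[[0,-22,70],-0.13,-1],[[0,-34,110],-0.2,-1],[[0,-46,150],-0.27,-1],[[0,-58,190],-0.34,-1]]' 30
python3 -c "
from h import *
go(.534,.217,.220,101.5)"
```

```text
time_s: 0.65
ee_pos: [0.3923, 0.352, 0.219]
eef_rot: [-2.044, 1.57, -2.169]
force: [0.9, 0.6, 0.0]
grip_width: 0.0939
t 0.65 p [392.3 352.  219. ] jawyaw 82.85 toolx [-6.e-04 -9.e-04 -1.e+00] grip 93.9 F [0.9 0.6 0. ] q1,6 [ 0.66 -0.78]
shift [  -1.  -116.3  157.4] spin -0.325 (alt 2.816 )
```

```bash
python3 -m handwheel '[[[0,-28,40],-0.08,-1],[[0,-56,80],-0.16,-1],[[0,-84,115],-0.24,-1],[[0,-105,142],-0.3,-1],[[-1,-116,157],-0.325,-1]]'
python3 -m handwheel '[[[0,0,0],0,-1],[[0,0,0],0,-1],[[0,0,0],0,-1],[[0,0,0],0,-1],[[0,0,0],0,-1]]'
python3 - <<'E'
from h import *
go(.534,.217,.220,101.5)
snap('wrist','w1')
E
```

```text
time_s: 1.15
ee_pos: [0.535, 0.215, 0.2194]
eef_rot: [-2.558, 1.569, -2.358]
force: [-0.2, 0.3, 0.5]
grip_width: 0.094
time_s: 1.65
ee_pos: [0.5346, 0.2157, 0.2196]
eef_rot: [-2.533, 1.569, -2.332]
force: [1.2, 0.2, -0.2]
grip_width: 0.0939
t 1.65 p [534.6 215.7 219.6] jawyaw 101.53 toolx [-0.0012 -0.0013 -1.    ] grip 93.9 F [ 1.2  0.2 -0.2] q1,6 [ 0.32 -1.45]
shift [-0.4  1.4 -0.3] spin 0.001 (alt -3.141 )
```

View pics/w1.png

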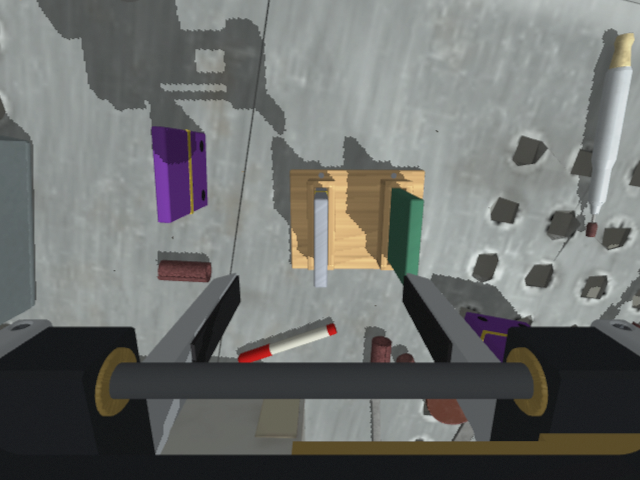

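The wrist view shows the steel blank's top edge at (321,190)–(321,287) and the green blank at (408,230), with both between the fingers. I'll measure both tops by depth.

```bash
python3 - <<'E'
from h import *
W,im,d=world('w1')
for n,(a,b,c,e) in dict(steel=(305,180,340,295),green=(380,180,428,290)).items():
    P=W[b:e,a:c].reshape(-1,3); Q=P[(d[b:e,a:c].ravel()>0)&(abs(P[:,2]-.108)<.004)]
    print(n,len(Q),cv2.minAreaRect((Q[:,:2]*1000).astype(np.float32)),np.median(Q[:,2]))
E
```

```text
steel 1255 ((535.1994018554688, 215.64666748046875), (79.03900146484375, 11.936627388000488), 11.232001304626465) 0.10781811779667472
green 1104 ((518.66845703125, 293.6568603515625), (77.53771209716797, 12.469125747680664), 10.856456756591797) 0.10774273803996193
```

```bash
python3 -m handwheel '[[[20,0,0],0.003,-0.2],[[45,0,-0.5],0.005,-0.2],[[70,0,-0.5],0.005,-0.2],[[85,0,-0.5],0.005,-0.2],[[90,0,-0.5],0.005,-0.2]]'
python3 -c "
from h import *
go(.5352,.2156,.088,101.2)"
```

```text
time_s: 2.2
ee_pos: [0.5333, 0.2154, 0.1281]
eef_rot: [-2.807, 1.567, -2.611]
force: [0.6, 0.6, -0.3]
grip_width: 0.0583
t 2.2 p [533.3 215.4 128.1] jawyaw 101.26 toolx [-0.0034 -0.002  -1.    ] grip 58.3 F [ 0.6  0.6 -0.3] q1,6 [ 0.32 -1.45]
shift [40.1 -0.2  2. ] spin 0.001 (alt -3.141 )
```

```bash
python3 -m handwheel '[[[12,0,1],0,-0.2],[[25,0,2],0,-0.2],[[36,0,2],0,-0.2],[[40,0,2],0,-0.2],[[40,0,2],0,-0.2]]'
python3 -c "
from h import *
go(.5352,.2156,.088,101.2)"
```

```text
time_s: 2.7
ee_pos: [0.535, 0.2156, 0.0875]
eef_rot: [-2.846, 1.566, -2.649]
force: [0.4, 0.3, -0.7]
grip_width: 0.0561
t 2.7 p [535.  215.6  87.5] jawyaw 101.25 toolx [-0.0043 -0.0023 -1.    ] grip 56.1 F [ 0.4  0.3 -0.7] q1,6 [ 0.32 -1.45]
shift [-0.5 -0.1  0.2] spin 0.001 (alt -3.141 )
```

```bash
python3 -m handwheel '[[[0,0,0],0,1],[[0,0,0],0,1],[[0,0,0],0,1],[[0,0,0],0,1],[[0,0,0],0,1]]' 35
python3 -m handwheel '[[[0,0,0],0,1],[[-3,0,0],0,1],[[-8,0,0],0,1],[[-16,0,0],0,1],[[-26,0,0],0,1]]'
python3 -c "
from h import *
go(.5352,.2156,.240,101.2)"
```

```text
time_s: 3.2
ee_pos: [0.535, 0.2157, 0.0876]
eef_rot: [-2.834, 1.566, -2.638]
force: [0.4, 0.7, -0.8]
grip_width: 0.0196
time_s: 3.7
ee_pos: [0.5351, 0.2157, 0.1143]
eef_rot: [-2.857, 1.566, -2.661]
force: [0.7, 0.5, -1.8]
grip_width: 0.0121
t 3.7 p [535.1 215.7 114.3] jawyaw 101.25 toolx [-0.0043 -0.0023 -1.    ] grip 12.1 F [ 0.7  0.5 -1.8] q1,6 [ 0.32 -1.45]
shift [-125.7   -0.3   -0.5] spin 0.001 (alt -3.141 )
```

```bash
python3 -m handwheel '[[[-20,0,0],0,1],[[-45,0,0],0,1],[[-70,0,0],0,1],[[-95,0,0],0,1],[[-115,0,0],0,1]]'
python3 -m handwheel '[[[-15,0,0],0,1],[[-40,0,0],0,1],[[-45,0,0],0,1],[[-45,0,0],0,1],[[-45,0,0],0,1]]'
python3 - <<'E'
from h import *
go(.614,-.204,.260,0.5)
snap('side','s1')
E
```

```text
time_s: 4.2
ee_pos: [0.5356, 0.216, 0.2318]
eef_rot: [-2.741, 1.568, -2.544]
force: [0.2, 0.5, -3.1]
grip_width: 0.0121
time_s: 4.7
ee_pos: [0.5354, 0.216, 0.2757]
eef_rot: [-2.825, 1.566, -2.629]
force: [0.1, -0.3, -2.3]
grip_width: 0.012
t 4.7 p [535.4 216.  275.7] jawyaw 101.25 toolx [-0.0039 -0.0022 -1.    ] grip 12.0 F [ 0.1 -0.3 -2.3] q1,6 [ 0.32 -1.45]
shift [  16.3 -427.2   -4.8] spin -1.383 (alt 1.758 )
```

```bash
python3 -m handwheel '[[[0,-15,0],0.06,1],[[0,-40,0],0.16,1],[[0,-65,0],0.27,1],[[0,-90,0],0.38,1],[[0,-115,0],0.49,1]]'
python3 -c "
from h import *
go(.530,-.190,.270,0.5)"
```

```text
time_s: 5.25
ee_pos: [0.5577, 0.1022, 0.2745]
eef_rot: [-2.461, 1.564, -2.759]
force: [0.3, 0.9, -3.5]
grip_width: 0.0117
t 5.25 p [557.7 102.2 274.5] jawyaw 72.92 toolx [-0.0061 -0.0025 -1.    ] grip 11.7 F [ 0.3  0.9 -3.5] q1,6 [ 0.12 -1.16]
shift [   5.4 -287.4   59.4] spin 1.264 (alt -1.878 )
```

```bash
python3 -m handwheel '[[[0,-25,5],0.11,1],[[0,-50,10],0.22,1],[[0,-75,15],0.33,1],[[0,-105,21],0.44,1],[[1,-135,27],0.55,1]]'
python3 -c "
from h import *
go(.530,-.190,.270,0.5)"
```

```text
time_s: 5.75
ee_pos: [0.5434, -0.0358, 0.273]
eef_rot: [-1.981, 1.563, -2.834]
force: [-0.5, -0.4, -2.5]
grip_width: 0.0118
t 5.75 p [543.4 -35.8 273. ] jawyaw 41.17 toolx [-0.0074 -0.0024 -1.    ] grip 11.8 F [-0.5 -0.4 -2.5] q1,6 [-0.13 -0.85]
shift [   3.5 -111.5  107.3] spin 0.71 (alt -2.432 )
```

```bash
python3 -m handwheel '[[[0,-20,20],0.13,1],[[1,-45,42],0.27,1],[[2,-68,65],0.4,1],[[3,-90,87],0.54,1],[[3,-105,100],0.65,1]]'
python3 -c "
from h import *
go(.530,-.190,.270,0.5)"
```

```text
time_s: 6.25
ee_pos: [0.5295, -0.1821, 0.2691]
eef_rot: [-1.446, 1.561, -2.956]
force: [0.4, -0.5, -3.7]
grip_width: 0.0117
t 6.25 p [ 529.5 -182.1  269.1] jawyaw 3.54 toolx [-0.0094 -0.0018 -1.    ] grip 11.7 F [ 0.4 -0.5 -3.7] q1,6 [-0.39 -0.46]
shift [-0.9 -0.   7.9] spin 0.053 (alt -3.089 )
```

```bash
python3 -m handwheel '[[[0,0,4],0.03,1],[[-1,0,8],0.05,1],[[-1,0,8],0.053,1],[[-1,0,8],0.053,1],[[-1,0,8],0.053,1]]'
python3 - <<'E'
from h import *
go(.614,-.204,.270,0.5)
snap('wrist','w2')
E
```

```text
time_s: 6.75
ee_pos: [0.5302, -0.1893, 0.2701]
eef_rot: [-1.402, 1.561, -2.962]
force: [0.7, 0.1, -1.9]
grip_width: 0.0117
t 6.75 p [ 530.2 -189.3  270.1] jawyaw 0.62 toolx [-0.0093 -0.0017 -1.    ] grip 11.7 F [ 0.7  0.1 -1.9] q1,6 [-0.41 -0.42]
shift [-0.7 83.7 15.6] spin 0.002 (alt -3.14 )
```

View pics/w2.png

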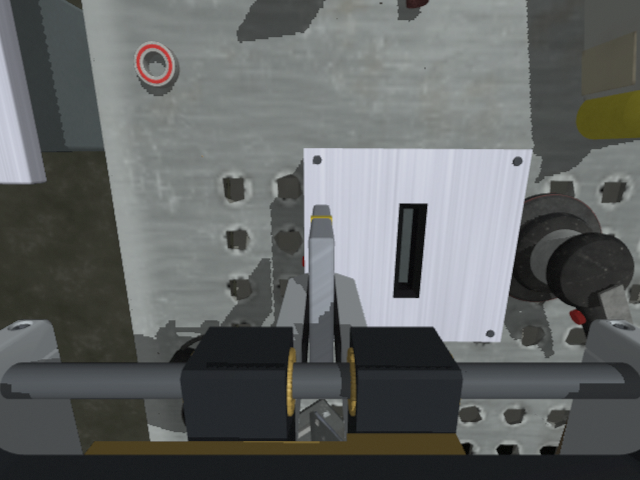

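The wrist view shows the slot mouth at (411,251), spanning (398–427, 204–297). The held blank's top runs along (321,235–360) and the yellow line on its end face is at (321,217).

```bash
python3 - <<'E'
from h import *
W,im,d=world('w2'); z=np.load('pics/w2.npz'); fx,fy,cx,cy=z['K'];E=z['E']
# cover
c=W[150:340,305:530].reshape(-1,3); Q=c[abs(c[:,2]-.13)<.004]; print('cover z',np.median(Q[:,2]))
A=np.c_[Q[:,:2],np.ones(len(Q))]; print('cover plane',np.linalg.lstsq(A,Q[:,2],rcond=None)[0])
print('cover rect',cv2.minAreaRect((Q[Q[:,0]>.53][:,:2]*1000).astype(np.float32)))
a,b=385,190; g=cv2.cvtColor(im,cv2.COLOR_BGR2GRAY)[b:312,a:442]
cn=max(cv2.findContours((g<130).astype(np.uint8),cv2.RETR_EXTERNAL,cv2.CHAIN_APPROX_NONE)[0],key=cv2.contourArea).reshape(-1,2)+[a,b]
r=np.c_[(cn[:,0]-cx)/fx,(cn[:,1]-cy)/fy,np.ones(len(cn))]@E[:3,:3].T
P=E[:3,3]+r*((np.median(Q[:,2])-E[2,3])/r[:,2])[:,None]
print('slot px',cv2.minAreaRect(cn.astype(np.float32)),'slot mm',cv2.minAreaRect((P[:,:2]*1000).astype(np.float32)))
# held blank: top face and end face
for n,(a,b,c_,e) in dict(top=(310,236,334,300),end=(312,205,331,234)).items():
    B=W[b:e,a:c_]; print(n); 
    for row in range(0,e-b,6 if n=='top' else 3):
        q=B[row]; m=(q[:,2]>.15); q=q[m]
        if len(q): print(b+row, len(q), np.round([q[:,0].min()*1000,q[:,0].max()*1000,q[:,0].mean()*1000,q[:,1].mean()*1000,np.median(q[:,2])*1000],1), im[b+row,321])
E
```

```text
cover z 0.12998668544204053
cover plane [0.00139419 0.00051062 0.12917801]
cover rect ((622.2398071289062, -205.5196533203125), (183.25564575195312, 187.52890014648438), 0.6185736656188965)
slot px ((409.4999694824219, 249.99996948242188), (27.99422264099121, 96.25410461425781), 4.39870548248291) slot mm ((612.6298217773438, -205.26380920410156), (25.729755401611328, 93.56454467773438), 0.26990288496017456)
top
236 24 [ 524.4  535.   529.7 -150.3  287.2] [107 102  98]
242 24 [ 524.6  534.9  529.8 -152.3  290. ] [155 146 140]
248 24 [ 524.6  535.   529.8 -155.1  289.8] [155 148 141]
254 24 [ 524.6  535.   529.8 -157.9  290.1] [167 159 152]
260 24 [ 524.6  535.1  529.9 -160.7  290.2] [158 150 143]
266 24 [ 524.6  535.2  529.9 -163.7  290. ] [158 150 145]
272 24 [ 524.6  535.3  529.9 -166.6  290.2] [158 150 143]
278 24 [ 524.6  535.3  530.  -169.6  290.1] [157 148 142]
284 24 [ 524.6  535.4  530.  -172.5  290.1] [159 151 144]
290 24 [ 524.6  535.4  530.1 -172.9  290.1] [156 148 143]
296 24 [ 524.6  535.5  530.1 -178.6  290.1] [154 147 140]
end
205 15 [ 523.6  533.8  528.7 -150.7  196.7] [125 118 115]
208 16 [ 524.   534.3  529.2 -150.7  209.4] [109 104  99]
211 18 [ 523.6  535.   529.3 -150.7  221.2] [109 103  99]
214 18 [ 524.1  534.7  529.3 -150.6  232.2] [108 103  99]
217 19 [ 523.9  534.4  529.1 -150.2  243.2] [ 42 138 153]
220 19 [ 524.   534.3  529.2 -150.4  250.9] [109 104 100]
223 19 [ 524.4  534.1  529.3 -150.4  258.6] [109 104 100]
226 19 [ 524.7  534.   529.3 -150.3  266.4] [109 104 100]
229 19 [ 524.9  533.9  529.4 -150.2  273.1] [108 103  99]
232 19 [ 525.1  533.8  529.4 -150.3  279.3] [109 104  99]
```

```bash
python3 -m handwheel '[[[0,20,4],0,1],[[0,42,8],0.002,1],[[0,64,12],0.003,1],[[0,80,14],0.003,1],[[0,83.5,15],0.003,1]]'
python3 -m handwheel '[[[8,0,0],0,1],[[16,0,0],0,1],[[24,0,0],0,1],[[30,0,0],0,1],[[30,0,0],0,1]]'
python3 - <<'E'
from h import *
go(.6136,-.2042,.222,0.45)
E
```

```text
time_s: 7.3
ee_pos: [0.6148, -0.2031, 0.2686]
eef_rot: [-1.443, 1.561, -3.005]
force: [-0.8, 0.4, -3.5]
grip_width: 0.0117
time_s: 7.8
ee_pos: [0.6139, -0.2031, 0.2376]
eef_rot: [-1.502, 1.559, -3.064]
force: [0.3, -0.3, -1.6]
grip_width: 0.012
t 7.8 p [ 613.9 -203.1  237.6] jawyaw 0.49 toolx [-1.140e-02 -9.000e-04 -9.999e-01] grip 12.0 F [ 0.3 -0.3 -1.6] q1,6 [-0.37 -0.38]
shift [15.6 -0.2  1.1] spin 0.001 (alt -3.141 )
```

```bash
python3 -m handwheel '[[[5,-0.2,1],0,1],[[11,-0.2,1],0,1],[[15.5,-0.2,1],0,1],[[15.5,-0.2,1],0,1],[[15.5,-0.2,1],0,1]]'
python3 - <<'E'
from h import *
go(.6136,-.2042,.222,0.45)
im,d=snap('wrist','w3')
cv2.imwrite('pics/w3c.png',cv2.resize(im[140:340,240:400],None,fx=3,fy=3,interpolation=cv2.INTER_CUBIC))
W,im,d=world('w3')
for v in range(170,300,5):
    q=W[v,300:345]; m=(q[:,2]>.137)&(q[:,1]<-.12); u=np.where(m)[0]+300; q=q[m]
    if len(q)>4: print(v,u.min(),u.max(),np.round([(q[:,0].min()+q[:,0].max())*500,q[:,1].mean()*1000,np.median(q[:,2])*1000],1))
E
```

```text
time_s: 8.3
ee_pos: [0.6136, -0.2041, 0.2221]
eef_rot: [-1.51, 1.559, -3.072]
force: [-1.0, 0.2, -2.7]
grip_width: 0.0122
t 8.3 p [ 613.6 -204.1  222.1] jawyaw 0.5 toolx [-1.140e-02 -8.000e-04 -9.999e-01] grip 12.2 F [-1.   0.2 -2.7] q1,6 [-0.38 -0.38]
shift [0.1 0.  0.1] spin 0.001 (alt -3.141 )
205 314 328 [ 612.1 -165.4  148.6]
210 313 330 [ 612.6 -165.5  169.4]
215 311 331 [ 612.5 -164.9  189.1]
220 311 332 [ 612.9 -165.3  202.6]
225 311 332 [ 613.  -165.2  215.7]
230 310 333 [ 613.1 -165.2  227. ]
235 310 333 [ 613.2 -165.1  237.4]
240 309 334 [ 613.3 -166.3  241.6]
245 309 334 [ 613.3 -168.5  241.9]
250 309 334 [ 613.3 -170.9  242. ]
255 309 334 [ 613.4 -173.2  242. ]
260 309 334 [ 613.4 -175.6  242.1]
265 309 334 [ 613.4 -178.   242.2]
270 309 334 [ 613.4 -180.5  242. ]
275 300 344 [ 613.6 -187.8  240.9]
280 300 344 [ 613.6 -188.   241.4]
285 300 344 [ 613.6 -190.7  241.3]
290 300 344 [ 613.7 -192.2  241.6]
295 300 344 [ 613.8 -193.7  241.5]
```

View pics/w3c.png

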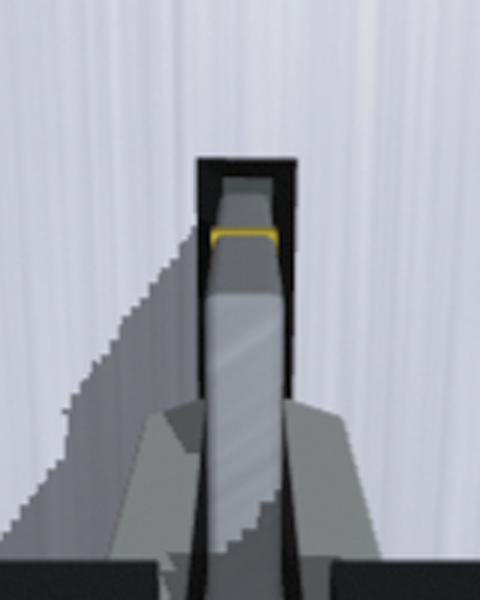

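The blank hangs centred over the mouth. In the crop its bottom is centred at x≈245 against the mouth's 247, and its measured y centre of −205.3 matches the slot. I'll lower it slowly and watch the force.

```bash
python3 -m handwheel '[[[3,0.4,0],0,1],[[7,0.4,0],0,1],[[11,0.5,0],0,1],[[15,0.5,0],0,1],[[18,0.5,0],0,1]]'
python3 -c "
from h import *
go(.6139,-.2041,.160,0.45)"
```

```text
time_s: 8.85
ee_pos: [0.6139, -0.2041, 0.2037]
eef_rot: [-1.507, 1.559, -3.069]
force: [-0.0, -0.9, -2.2]
grip_width: 0.0117
t 8.85 p [ 613.9 -204.1  203.7] jawyaw 0.5 toolx [-1.150e-02 -8.000e-04 -9.999e-01] grip 11.7 F [-0.  -0.9 -2.2] q1,6 [-0.38 -0.38]
shift [43.7  0.5  0. ] spin 0.001 (alt -3.141 )
```

```bash
python3 -m handwheel '[[[2,0,0],0,1],[[4,0.1,0],0,1],[[6,0.1,0],0,1],[[8,0.1,0],0,1],[[10,0.1,0],0,1]]'
python3 -c "
from h import *
go(.6139,-.2041,.160,0.45)"
```

```text
time_s: 9.35
ee_pos: [0.6139, -0.2041, 0.1936]
eef_rot: [-1.502, 1.559, -3.064]
force: [0.4, 0.4, -2.4]
grip_width: 0.012
t 9.35 p [ 613.9 -204.1  193.6] jawyaw 0.5 toolx [-1.140e-02 -9.000e-04 -9.999e-01] grip 12.0 F [ 0.4  0.4 -2.4] q1,6 [-0.38 -0.38]
shift [33.6  0.4 -0. ] spin 0.001 (alt -3.141 )
```

No contact so far, so I'll keep going.

```bash
python3 -m handwheel '[[[2.5,0,0],0,1],[[5,0,0],0,1],[[8,0.1,0],0,1],[[11,0.1,0],0,1],[[14,0.1,0],0,1]]'
python3 -c "
from h import *
go(.6138,-.2041,.160,0.45)"
```

```text
time_s: 9.85
ee_pos: [0.6138, -0.2041, 0.1793]
eef_rot: [-1.507, 1.559, -3.069]
force: [-0.8, 0.2, -3.1]
grip_width: 0.0116
t 9.85 p [ 613.8 -204.1  179.3] jawyaw 0.49 toolx [-1.140e-02 -8.000e-04 -9.999e-01] grip 11.6 F [-0.8  0.2 -3.1] q1,6 [-0.38 -0.38]
shift [19.3  0.2 -0. ] spin 0.001 (alt -3.141 )
```

```bash
python3 -m handwheel '[[[4,0.1,0],0,1],[[9,0.1,0],0,1],[[14,0.2,0],0,1],[[18,0.2,0],0,1],[[19,0.2,0],0,1]]'
python3 -m handwheel '[[[0,0,0],0,1],[[0,0,0],0,1],[[0,0,0],0,1],[[0,0,0],0,1],[[0,0,0],0,1]]'
python3 - <<'E'
from h import *
go(.6138,-.2041,.160,0.45)
snap('side','s2'); im,d=snap('wrist','w4')
W,im,d=world('w4')
for v in range(215,275,6):
    q=W[v,300:345]; m=(q[:,2]>.137)&(q[:,1]<-.12); q=q[m]
    if len(q)>4: print(v,np.round([(q[:,0].min()+q[:,0].max())*500,q[:,1].mean()*1000,np.median(q[:,2])*1000],1))
s=cv2.imread('pics/s2.png')[120:220,250:380]
cv2.imwrite('pics/fin.png',np.hstack([cv2.resize(im[170:290,260:380],(450,450),interpolation=cv2.INTER_CUBIC),cv2.resize(s,(350,450),interpolation=cv2.INTER_CUBIC)]))
W,im,d=world('side0');W2,_,_=world('s2')
E
```

```text
time_s: 10.35
ee_pos: [0.6136, -0.2041, 0.1596]
eef_rot: [-1.539, 1.558, -3.101]
force: [-0.6, -0.1, -2.6]
grip_width: 0.0116
time_s: 10.85
ee_pos: [0.6136, -0.204, 0.1598]
eef_rot: [-1.534, 1.559, -3.096]
force: [-0.4, -0.1, -2.5]
grip_width: 0.0121
t 10.85 p [ 613.6 -204.   159.8] jawyaw 0.49 toolx [-1.210e-02 -6.000e-04 -9.999e-01] grip 12.1 F [-0.4 -0.1 -2.5] q1,6 [-0.38 -0.38]
shift [-0.2  0.2  0.1] spin 0.001 (alt -3.141 )
221 [ 612.9 -165.2  142.9]
227 [ 613.1 -165.1  158.3]
233 [ 613.2 -165.1  171.1]
239 [ 613.3 -165.8  179.2]
245 [ 613.3 -168.4  179.5]
251 [ 613.4 -171.3  179.7]
257 [ 613.4 -174.2  179.6]
263 [ 613.4 -177.1  179.5]
269 [ 613.5 -180.   179.5]
```

View pics/fin.png

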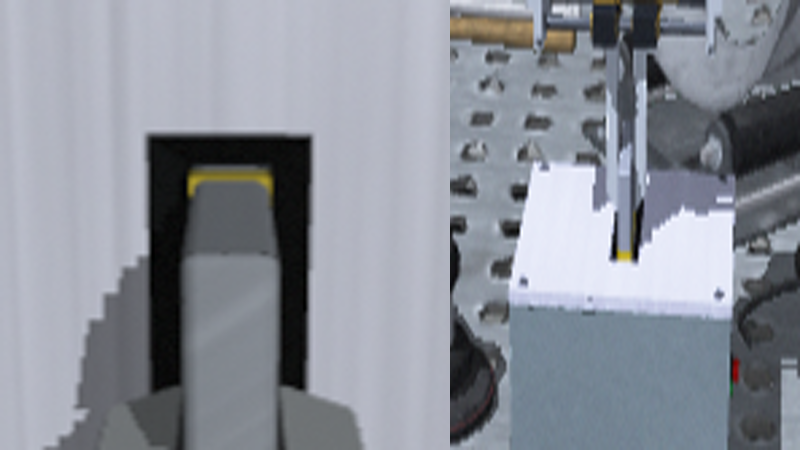

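The yellow line is level with the cover top: the blank's top is at 179.5 mm, which puts its middle at 129.5 mm. It is centred, and the tool force is only its weight. I'm handing it in.

```bash
python3 - <<'E'
from h import *
for f in('side0','s2'):
    W,im,d=world(f)
    for n,(a,b,c,e) in dict(green=(318,282,372,325),roll=(292,254,310,280),marker=(240,280,275,322)).items():
        P=W[b:e,a:c].reshape(-1,3);m=(P[:,2]>(.06 if n=='green' else .004))&(P[:,2]<(.12 if n=='green' else .04))
        print(f,n,np.round(np.median(P[m],0)*1000,1))
print(hand_in())
E
```

```text
side0 green [522.8 297.8  82. ]
side0 roll [625.4  79.2  19.3]
side0 marker [697.6 214.   11.5]
s2 green [519.8 299.4  86.9]
s2 roll [625.8  78.3  19.4]
s2 marker [698.  211.9  11.7]
the job is handed in; nothing more can be done
None
```

I took the steel blank from the rack, turned it about 101°, and lowered it into the slot. I handed the job in at about 11 s of the 43 s allowed, with the blank still gripped (35 N set). `hand_in()` gave no verdict.

Last checks:
- **Height:** the blank's top was at 179.5 mm, which puts the yellow line about 0.5 mm below the cover top.
- **Centring:** the blank was within about 0.5 mm of the slot centre.
- **Alignment:** it leaned about 0.012 rad and was turned less than 0.01 rad off the slot. The lean built up to that during the moves and I couldn't correct it, but it is well inside the 0.08 limit.
- **Force:** the tool force stayed at about 2.5 N, the blank's weight, with no sign of pressing on the unit.
- **Other objects:** the green blank, roll and marker showed shifts of 1–6 mm between the first and last side pictures. The largest was the green blank; its view differs once the steel blank behind it is gone, so I put that down to measurement.

One disagreement: the slot's angle came out at 0.3° from its mouth and 0.6° from the cover. I aimed between the two.

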